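# Clamp a suitcase wheel with a hex key

## Task

Take the larger of the two T-handled hex keys out of the wooden rack and fit it fully home into the hidden hex socket at the bottom of the clamp's bore, pressing gently and turning it until it drops in. Then turn it clockwise, without forcing it, until the cam comes up firm against its stop and the suitcase wheel is clamped; let go and leave the key standing in the socket. Leave the smaller key in its rack.

Things in the scene. Friction and masses are not known exactly. Their poses are not given: they have to be found in the camera images.
- hexkey_grip (a point): Centre of the T-handle of the LARGER hex key (the wanted one): a dark square steel bar 90 x 22 x 22 mm, level, along this frame's x; z up along the shank. Whole key 122 mm tall, 0.26 to 0.38 kg. It starts upright in either bore of the rack. Below the bar a bright hexagonal shank, 17 mm across flats (19.6 over corners), two flats facing this frame's +y and -y, one corner each at +x and -x.
- hexkey_tip (a point): Lowest point of the larger key, on its axis, 111 mm below the centre of its bar; same axes. The last 4 mm are a round tapered nose, 12.3 mm diameter at the tip, 16.7 mm at the shoulder where the hexagon begins. Forcing it means over 80 N between key and clamp before it is home.
- hexkey_collar (a point): Centre of the underside of a round collar on the larger key's shank, 34 mm diameter, 6 mm thick, 56 mm below the centre of the bar. The key hangs by it on the rack's top.
- smallkey_grip (a point): Centre of the bar of the SMALLER hex key (bar 60 x 22 x 22 mm, shank 10 mm across flats, otherwise alike) in the rack's other bore. Too small for the socket; it stays in the rack.
- rack_top (a point): Centre of the top of the wooden key rack, a fixed block 70 (x) x 190 (y) x 62 mm tall on the table, with two upright round bores of 24 mm diameter, 60 mm deep, at y = -50 and +50 mm of this frame, one key in each.
- bore_mouth (a point): Centre of the mouth of the clamp's upright bore, 60 mm above the table, in the top of a fixed dark steel block 64 x 64 mm. x points to the jaw, the suitcase wheel and the anvil (tops at most 61 mm above the table, 35 to 127 mm away). The bore is round, 22 mm diameter, with a 4 mm 45-degree flare at the edge.
- socket_rim (a point): Centre of the top of the hex socket at the bottom of the bore, 18 mm below bore_mouth: 18 mm across flats, 18 mm deep. The nose enters at any angle, then the shoulder rests on this rim (tip 4 mm below it). When the hexagons line up within about 6 degrees (every 60) the key drops 14 mm to the floor. The socket's angle differs every time and no reading gives it; this frame is that of bore_mouth.
- cam (a joint): How far the cam carrying the socket has turned clockwise seen from above: 0 at the start, firm stop at 0.8 rad. Clamped from 0.7 rad on; more than about 0.7 N m on the key is forcing it. Even friction of about 0.1 N m; it stays where it is left, and drives the jaw 6 mm towards the wheel. It does not tell the hexagon's angle.
Not all that is in view belongs to the job. Leave any blue, green or red look-alike of the part that bears hexkey_grip alone.

How it is judged:
By the outcome, as a careful person would: the job done as asked, in the order asked, and still so for the second after the job is handed in, with the robot touching nothing.
It also fails if it takes over 67 s, if anything falls off the work surface, if the arm or the gripper's body presses on something with over 40 N, if the wrist force passes 120 N, or if a joint passes its speed limit or range.

## Robot

A 6-joint arm with a two-finger parallel gripper is mounted at the origin on the work surface. World frame = base frame: x ahead of the robot, y to its left, z up, the work surface at z = 0. Lengths are in m, angles in degrees, forces in N, time in s.
With the tool pointing down it reaches from about 0.25 to 0.725 m from the base axis. Payload 9.7 kg.
Tool frame: the origin (TCP) lies between the finger pads; the fingertips stand 19 mm ahead of it and the grasp point (between the pads) is the TCP; z points along the fingers, y is the line along which they close (so a half turn about z gives the same grasp; the last joint's range is limited). The gripper opens to 85 mm and grips with 20 to 120 N. Pads are 22 mm wide; open, the fingers measure 114 mm over their backs; the gripper's body (76 mm by 85 mm) begins 54 mm behind the grasp point. The pads swing forward as they close: fully open they stand 13 mm farther back than shut.
Start: joints at [68.984, 4.979, 10.078, 95.1, 0, 90], TCP at [0.197, 0.513, 0.222] pointing down, gripper open.
Joint ranges: [-179.16, 179.16], [-48.56, 103.87], [-65.8, 70.77], [-126.05, 130.52], [-82.76, 87.17], [-180, 180]. Speed limits (degrees/s): [127.2, 127.2, 147.25, 180, 180, 180].

## Interface

Orientations are given as [roll, pitch, yaw] about the fixed x, y, z axes, in that order (R = Rz(yaw) Ry(pitch) Rx(roll)).
In Python, from workcell import telemetry, camera, calibration, workorder gives the robot as it stands.
- The arm moves only by the tool play_rows, never from a script. Its argument "increments" is a list of rows, each a list of 3 entries, a list of its own where there are three numbers: the shift along the tool's x, y, z in mm, then the turn, a rotation vector about the tool's x, y, z in degrees, then the closure, from 0 (fully open) to 1 (shut). In form: [[[x, y, z], [ax, ay, az], jaw], ...]. A call has 1 to 20 rows; each row is the pose to reach, as a shift and turn from the pose commanded when the call began, along the tool's axes at that moment; what a row does not reach only later rows make up. A row lasts 1/10 s, in which the tool goes at most 50 mm and 8.59 degrees, less where a joint would pass 70% of its speed; a pose out of reach is approached as far as the arm can. A call with a gripper value outside its range is refused whole. The fingers move at their own pace and stop on an object; "grip_force" is the grip in N (left out, the last holds). Time passes only in rows, so rows that repeat a pose let the fingers close. It gives the time, the measured TCP pose, the force, the opening and the grip force at its end, in the units of the state.
- telemetry.get_obs(): the state, without advancing time (a new reading comes with each control period).
- camera(name): name is "scene" or "top"; returns (picture, depth): 384x512x3 uint8, red, green, blue; 384x512 float32, m along the optical axis (not along the pixel's ray), 0 where there is no reading.
- calibration(name): a dict with "vertical_fov" (degrees; the focal length in pixels is half the picture's height over the tangent of half this angle, whatever the lens; pixels are square), "cx", "cy" (the principal point, pixels), "rvec" (rotation vector, rad) and "tvec" (3), from world to camera coordinates, as OpenCV has them. Camera axes: x right, y down, z forward; pixel columns grow to the right and rows downward; lengths in m; the calibration is good to about 2 mm. A picture is of the moment at which its call begins. calibration takes no time and is no camera call.
- workorder.job_done(): hands the job in; it is judged then, once.
The state is a dict: "time": time; "q": joint angles; "qd": joint speeds; "joint_efforts": joint torques, N m; "ee_pos": TCP position; "tcp_rot": TCP orientation; "wrist_force": force on the tool from outside, world axes, zero at the start; "torque": the same for the moment, N m; "opening": finger opening in m; "grasp_force": force on a finger pad.
Only numpy, scipy, OpenCV 4.12 (cv2) and the standard library are available. Lean on these libraries where they do the work, as an engineer would, in place of code of your own. Each camera call takes 0.05 s, during which the arm holds its last target. There are 200 camera calls.

## Working session

There is one attempt and no reset: what is moved stays moved. The work goes in short steps, Python scripts to look and compute and a tool call to move; the robot and the scene stay as the last step left them, time stands still between calls to the robot, and variables do not carry over. Pictures are saved under pics/ and viewed, at most 10 in all, crops included, and the job is handed in when it is done.

Besides the shell and the picture viewer there is one more tool, called after "Emit:" as name([rows], argument=value, ...), one row to a line, values as JSON. play_rows: Moves the arm, as the interface text tells. Its arguments: {"type":"object","properties":{"increments":{"type":"array"},"grip_force":{"type":"number"}},"required":["increments"]}

```bash
mkdir -p pics; cat > h.py <<'E'
import numpy as np, cv2
from workcell import telemetry, camera, calibration, workorder
def cal(n):
    c=calibration(n); f=192/np.tan(np.radians(c["vertical_fov"])/2)
    return f,c["cx"],c["cy"],cv2.Rodrigues(np.array(c["rvec"],float))[0],np.array(c["tvec"],float),c
def px2w(n,u,v,d):
    f,cx,cy,R,t,_=cal(n); return R.T@(np.array([(u-cx)/f*d,(v-cy)/f*d,d])-t)
def onplane(n,u,v,z):
    f,cx,cy,R,t,_=cal(n); o=-R.T@t; r=R.T@np.array([(u-cx)/f,(v-cy)/f,1]); return o+r*(z-o[2])/r[2]
E
python3 - <<'E'
from h import *
for n in("scene","top"):
    p,d=camera(n); np.save(f"pics/{n}_d.npy",d); cv2.imwrite(f"pics/{n}.png",p[...,::-1]); print(cal(n)[5])
    cv2.imwrite(f"pics/{n}_big.png",cv2.resize(p[...,::-1],(800,600),interpolation=cv2.INTER_CUBIC))
print(telemetry.get_obs())
E
```

```text
{'vertical_fov': 53.70187568880568, 'cx': 254.73221832576436, 'cy': 195.1975318465215, 'rvec': array([ 1.90034346,  1.7712581 , -0.5940093 ]), 'tvec': array([-0.09691401, -0.29161025,  1.17579303])}
{'vertical_fov': 43.63685295487721, 'cx': 257.6282178076067, 'cy': 196.31287788971036, 'rvec': array([ 2.17384564, -2.14521879,  0.11745191]), 'tvec': array([0.08180062, 0.49524042, 1.31611633])}
{'time': 0.1, 'q': array([6.89824835e+01, 5.00790948e+00, 1.00382122e+01, 9.51001776e+01,
       1.04311797e-03, 9.00021755e+01]), 'qd': array([-0.02165847, -0.04744177,  0.12139788,  0.04396869, -0.0243227 ,
        0.06844843]), 'joint_efforts': array([-3.14893232e-04, -5.21559584e+01,  4.65653872e+01,  1.60242029e-02,
       -5.55188944e-05,  2.74707148e-06]), 'ee_pos': array([0.19717324, 0.51319977, 0.22164735]), 'tcp_rot': array([-1.79930125e+02, -1.04046406e-03,  1.58980307e+02]), 'wrist_force': array([-0.56432509,  1.01845819,  0.74399035]), 'torque': array([ 0.02072851, -0.02528885, -0.01524227]), 'grasp_force': 0.0, 'opening': 0.08569845971450993}
```

View pics/top_big.png

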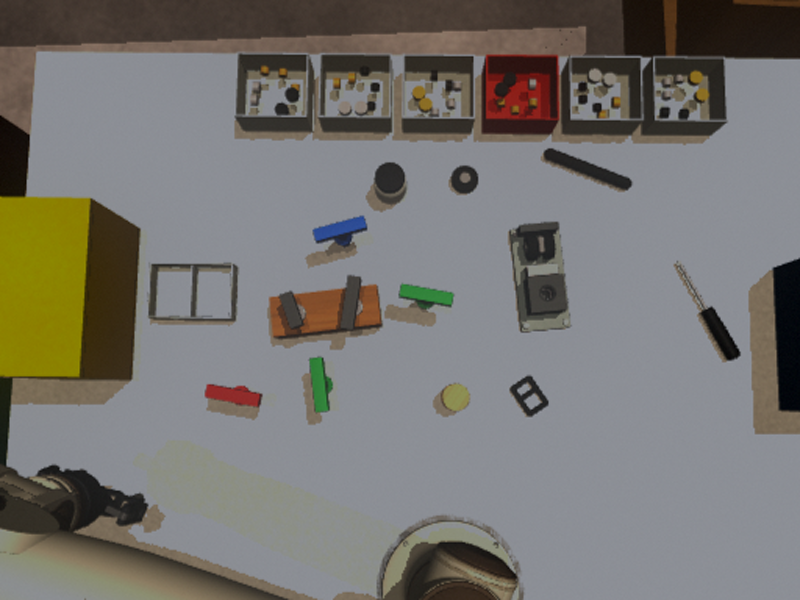

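View pics/scene_big.png

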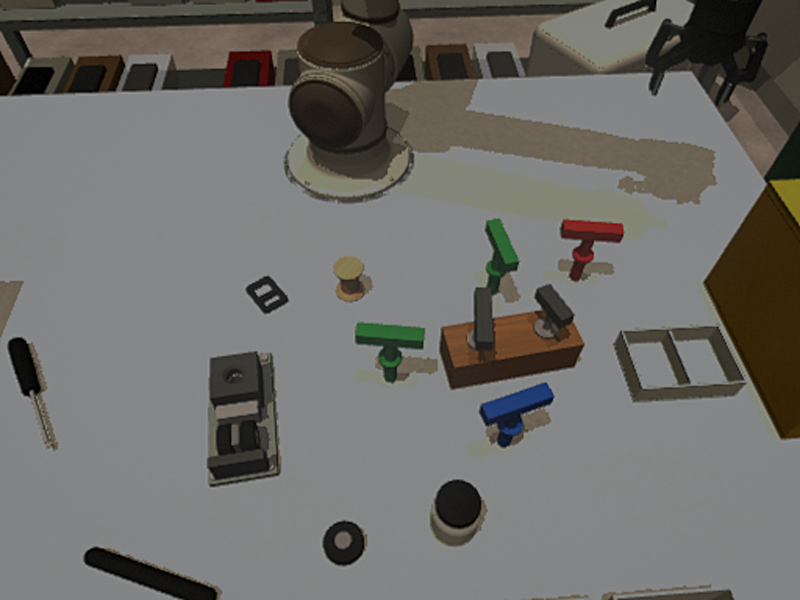

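In the top picture (800x600 scale), these could be taken for the wanted key:
- dark bar in the rack at (350,303), about 55 px long
- dark bar in the rack at (290,310), about 40 px long
- look-alikes: blue (340,230), green (427,296), green (319,384) and red (234,395)

I choose the longer dark bar at (350,303). The clamp's bore is at about (547,293). Next I'll crop and measure.

```bash
python3 - <<'E'
from h import *
p=cv2.imread("pics/top.png"); d=np.load("pics/top_d.npy")
a=cv2.resize(p[140:225,165:250],(400,400),interpolation=cv2.INTER_CUBIC)
b=cv2.resize(p[135:215,315:395],(400,400),interpolation=cv2.INTER_CUBIC)
cv2.imwrite("pics/crop1.png",np.hstack([a,b]))
f,cx,cy,R,t,_=cal("top")
v,u=np.mgrid[0:384,0:512]
W=(np.stack([(u-cx)/f*d,(v-cy)/f*d,d],-1)-t)@R
def rep(nm,m):
    P=W[m]; (c,s,an)=cv2.minAreaRect((P[:,:2]*1000).astype(np.float32)); q=P[:,:2]-P[:,:2].mean(0); ev,V=np.linalg.eigh(q.T@q)
    print(nm,m.sum(),"med",np.median(P,0).round(4),"rect",np.round(c,1),np.round(s,1),round(an,1),"dir",np.degrees(np.arctan2(V[1,1],V[0,1])).round(1))
dark=(p.max(2)<120)&(np.ptp(p.astype(int),axis=2)<25)
z=W[...,2]; ok=d>0
def box(u0,u1,v0,v1): return (u>=u0)&(u<u1)&(v>=v0)&(v<v1)&ok
rep("L",box(212,236,170,215)&(z>.118)&(z<.14))
rep("S",box(175,197,180,215)&(z>.118)&(z<.14))
rep("rack",box(165,250,175,225)&(z>.056)&(z<.068))
rep("clamp",box(330,370,173,210)&(z>.055)&(z<.066))
rep("clampall",box(320,370,140,212)&(z>.005)&(z<.07))
E
```

```text
L 299 med [0.4898 0.1754 0.128 ] rect [489.8 176. ] [22.7 89.7] 82.8 dir 172.7
S 203 med [0.4754 0.2737 0.1284] rect [475.9 274.8] [60.3 21.9] 21.1 dir -159.3
rack 1290 med [0.4816 0.2269 0.0616] rect [482.6 225.7] [ 70.7 190.6] 7.7 dir 98.2
clamp 477 med [ 0.5187 -0.1644  0.0597] rect [ 518.4 -164.2] [64.4 64.3] 6.1 dir 101.6
clampall 2185 med [ 0.5497 -0.154   0.0404] rect [ 560.  -159.6] [140.8 206.3] 89.9 dir -173.3
```

View pics/crop1.png

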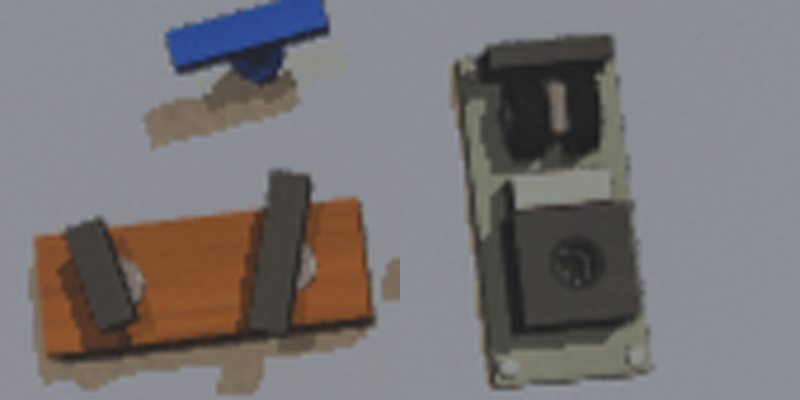

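The crop confirms it: the larger bar measures 90x22 mm and its position agrees with a rack bore. The bore is centred on the 64 mm block at (518,-164).

```bash
cat >> h.py <<'E'
from scipy.spatial.transform import Rotation as Ro
def rel(xyz,yaw):
    o=telemetry.get_obs(); R=Ro.from_euler("xyz",o["tcp_rot"],degrees=True); T=Ro.from_euler("xyz",[180,0,yaw],degrees=True)
    print("shift",(R.inv().apply(np.array(xyz)-o["ee_pos"])*1000).round(1),"turn",(R.inv()*T).as_rotvec(degrees=True).round(2))
def st():
    o=telemetry.get_obs(); print({k:np.round(o[k],4 if k in("ee_pos","opening") else 2).tolist() for k in("time","q","ee_pos","tcp_rot","wrist_force","torque","grasp_force","opening")})
E
python3 -c "
from h import *
rel([.4898,.1757,.215],172.7)"
```

```text
shift [-394.2 -210.1    6.9] turn [-7.000e-02 -1.000e-02 -1.372e+01]
```

Emit:
play_rows([
  [[-8,-4,0],[0,0,0],0],
  [[-28,-15,0],[0,0,-1],0],
  [[-60,-32,0],[0,0,-2],0],
  [[-96,-51,0],[0,0,-3.5],0],
  [[-132,-70,0],[0,0,-5],0],
  [[-168,-90,0],[0,0,-6],0],
  [[-204,-109,0],[0,0,-7],0],
  [[-240,-128,0],[0,0,-8.5],0],
  [[-276,-147,0],[0,0,-10],0],
  [[-312,-166,0],[0,0,-11],0],
  [[-345,-184,2],[0,0,-12],0],
  [[-372,-198,4],[0,0,-13],0],
  [[-388,-207,6],[0,0,-13.7],0],
  [[-394,-210,7],[0,0,-13.7],0],
  [[-394,-210,7],[0,0,-13.7],0],
  [[-394,-210,7],[0,0,-13.7],0],
])

```text
time: 1.7
ee_pos: [0.4893, 0.1764, 0.2153]
tcp_rot: [180.0, -0.0, 172.7]
wrist_force: [-0.8, 0.4, -0.1]
opening: 0.0858
grasp_force: 0.0
```

```bash
python3 -c "
from h import *
st(); rel([.4898,.1757,.118],172.7)"
```

```text
{'time': 1.7, 'q': [19.82, 0.73, 4.89, 94.16, 0.01, 27.14], 'ee_pos': [0.4893, 0.1764, 0.2153], 'tcp_rot': [179.99, -0.01, 172.68], 'wrist_force': [-0.8, 0.39, -0.1], 'torque': [-0.01, 0.04, 0.01], 'grasp_force': 0.0, 'opening': 0.0858}
shift [-0.7 -0.7 97.3] turn [ 0.01 -0.01 -0.02]
```

Emit:
play_rows([
  [[-1,-1,10],[0,0,0],0],
  [[-1,-1,30],[0,0,0],0],
  [[-1,-1,55],[0,0,0],0],
  [[-1,-1,78],[0,0,0],0],
  [[-1,-1,92],[0,0,0],0],
  [[-1,-1,97],[0,0,0],0],
  [[-1,-1,97],[0,0,0],0.2],
  [[-1,-1,97],[0,0,0],0.4],
  [[-1,-1,97],[0,0,0],0.6],
  [[-1,-1,97],[0,0,0],0.75],
  [[-1,-1,97],[0,0,0],0.85],
  [[-1,-1,97],[0,0,0],1],
  [[-1,-1,97],[0,0,0],1],
  [[-1,-1,97],[0,0,0],1],
  [[-1,-1,97],[0,0,0],1],
], grip_force=80)

```text
time: 3.2
ee_pos: [0.4911, 0.1753, 0.1193]
tcp_rot: [179.9, 0.1, 172.7]
wrist_force: [0.5, 1.1, 6.2]
opening: 0.0154
grasp_force: 78.2
```

```bash
python3 -c "
from h import *
st()"
```

```text
{'time': 3.2, 'q': [19.63, 0.14, -6.32, 83.43, 0.02, 26.94], 'ee_pos': [0.4911, 0.1753, 0.1193], 'tcp_rot': [179.93, 0.09, 172.69], 'wrist_force': [0.53, 1.11, 6.16], 'torque': [0.25, 0.06, -0.03], 'grasp_force': 78.24, 'opening': 0.0154}
```

```bash
python3 - <<'E'
from h import *
p,d=camera("scene"); np.save("pics/s2.npy",d); cv2.imwrite("pics/s2.png",cv2.resize(p[150:260,260:400,::-1],(763,600),interpolation=cv2.INTER_CUBIC))
E
```

```text
(no output)
```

View pics/s2.png

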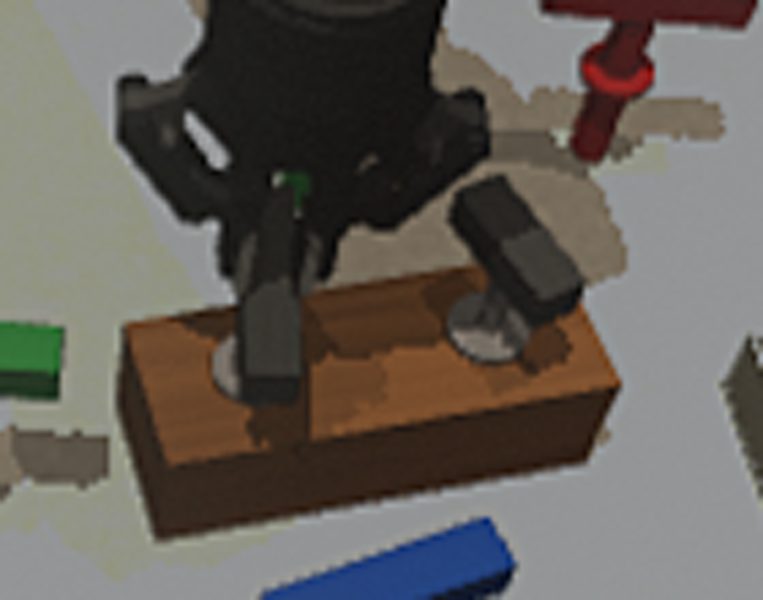

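The fingers hold the larger bar near its middle, at about (270,290) in the crop. Now I'll lift it.

Emit:
play_rows([
  [[0,0,-4],[0,0,0],1],
  [[0,0,-12],[0,0,0],1],
  [[0,0,-25],[0,0,0],1],
  [[0,0,-42],[0,0,0],1],
  [[0,0,-62],[0,0,0],1],
  [[0,0,-84],[0,0,0],1],
  [[0,0,-106],[0,0,0],1],
  [[0,0,-128],[0,0,0],1],
  [[0,0,-146],[0,0,0],1],
  [[0,0,-157],[0,0,0],1],
  [[0,0,-162],[0,0,0],1],
  [[0,0,-162],[0,0,0],1],
])

```text
time: 4.45
ee_pos: [0.4907, 0.175, 0.2807]
tcp_rot: [180.0, 0.0, 172.7]
wrist_force: [0.2, -0.8, 0.5]
opening: -0.0003
grasp_force: 0.0
```

```bash
python3 -c "
from h import *
st(); rel([.4984,-.1642,.280],172.7)"
```

```text
{'time': 4.45, 'q': [19.63, 2.69, 14.25, 101.53, -0.0, 26.95], 'ee_pos': [0.4907, 0.175, 0.2807], 'tcp_rot': [179.98, 0.03, 172.68], 'wrist_force': [0.19, -0.84, 0.47], 'torque': [-0.02, -0.03, -0.02], 'grasp_force': 0.0, 'opening': -0.0003}
shift [ -50.8 -335.5    0.6] turn [ 0.02  0.03 -0.02]
```

The grasp slipped, so I need to look at the current state.

```bash
python3 - <<'E'
from h import *
p,d=camera("scene"); np.save("pics/s3.npy",d); a=p[60:260,200:420,::-1]
p2,d2=camera("top"); np.save("pics/t3.npy",d2); b=p2[140:240,150:260,::-1]
cv2.imwrite("pics/s3.png",np.hstack([cv2.resize(a,(440,400),interpolation=cv2.INTER_CUBIC),cv2.resize(b,(360,400),interpolation=cv2.INTER_CUBIC)]))
f,cx,cy,R,t,_=cal("scene")
d0=np.load("pics/s2.npy")
v,u=np.mgrid[0:384,0:512]
W=lambda d:(np.stack([(u-cx)/f*d,(v-cy)/f*d,d],-1)-t)@R
w=W(d); 
# bar top in scene
for nm,dd in(("s2",d0),("s3",d),("s0",np.load("pics/scene_d.npy"))):
    w=W(dd); m=(dd>0)&(abs(w[...,0]-.49)<.06)&(abs(w[...,1]-.176)<.04)&(w[...,2]>.09)&(w[...,2]<.16)
    print(nm,m.sum(),np.histogram(w[m][:,2],bins=np.arange(.09,.161,.005))[0])
E
```

```text
s2 475 [  0   0   0   5  23  21  16 267  35  15  23  26  24  20]
s3 458 [  0   0   0   6  25  16  29 354  28   0   0   0   0   0]
s0 460 [  0   0   0   8  30  16  29 349  28   0   0   0   0   0]
```

View pics/s3.png

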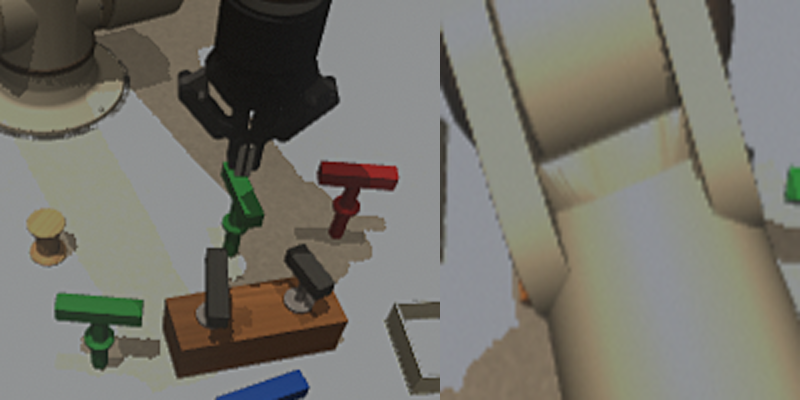

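```bash
python3 - <<'E'
from h import *
f,cx,cy,R,t,_=cal("scene")
v,u=np.mgrid[0:384,0:512]
W=lambda d:(np.stack([(u-cx)/f*d,(v-cy)/f*d,d],-1)-t)@R
d=np.load("pics/s3.npy"); w=W(d)
m=(d>0)&(u>300)&(u<335)&(v<158)&(w[...,2]>.2)&(w[...,2]<.3)&(abs(w[...,1]-.175)<.06)
P=w[m]
for z in np.arange(.24,.30,.005):
    q=P[(P[:,2]>=z)&(P[:,2]<z+.005)]
    if len(q): print(round(z,3),len(q),q[:,0].min().round(3),q[:,0].max().round(3),"y",q[:,1].min().round(3),q[:,1].max().round(3))
p,_=None,None
# z map at s2 near fingers
d=np.load("pics/s2.npy"); w=W(d); m=(d>0)&(abs(w[...,0]-.49)<.06)&(abs(w[...,1]-.176)<.05)&(w[...,2]>.1)&(w[...,2]<.2)
P=w[m]
for z in np.arange(.10,.18,.005):
    q=P[(P[:,2]>=z)&(P[:,2]<z+.005)]
    if len(q): print("s2",round(z,3),len(q),q[:,0].min().round(3),q[:,0].max().round(3),"y",q[:,1].min().round(3),q[:,1].max().round(3))
# bar centre now
d=np.load("pics/s3.npy"); w=W(d); m=(d>0)&(abs(w[...,0]-.49)<.06)&(abs(w[...,1]-.176)<.03)&(w[...,2]>.124)&(w[...,2]<.134)
print(cv2.minAreaRect((w[m][:,:2]*1000).astype(np.float32)),np.median(w[m],0))
d=np.load("pics/scene_d.npy"); w=W(d); m=(d>0)&(abs(w[...,0]-.49)<.06)&(abs(w[...,1]-.176)<.03)&(w[...,2]>.124)&(w[...,2]<.134)
print(cv2.minAreaRect((w[m][:,:2]*1000).astype(np.float32)),np.median(w[m],0))
st()
E
```

```text
0.29 13 0.501 0.504 y 0.166 0.177
0.295 26 0.496 0.503 y 0.161 0.185
s2 0.105 5 0.514 0.534 y 0.158 0.171
s2 0.11 23 0.49 0.538 y 0.158 0.176
s2 0.115 21 0.491 0.537 y 0.158 0.178
s2 0.12 16 0.534 0.538 y 0.157 0.177
s2 0.125 267 0.448 0.538 y 0.157 0.19
s2 0.13 35 0.456 0.534 y 0.158 0.186
s2 0.135 15 0.495 0.505 y 0.153 0.192
s2 0.14 23 0.495 0.504 y 0.155 0.193
s2 0.145 26 0.486 0.504 y 0.152 0.194
s2 0.15 24 0.483 0.505 y 0.152 0.193
s2 0.155 20 0.492 0.505 y 0.152 0.193
s2 0.16 24 0.485 0.504 y 0.153 0.188
s2 0.165 20 0.484 0.505 y 0.148 0.189
s2 0.17 39 0.488 0.508 y 0.146 0.209
s2 0.175 64 0.477 0.509 y 0.133 0.214
((490.89068603515625, 172.40469360351562), (22.0294246673584, 90.02404022216797), 82.04277038574219) [0.49432028 0.1715648  0.12828451]
((491.36798095703125, 174.288818359375), (22.19706916809082, 90.75148010253906), 82.47831726074219) [0.49522956 0.17351016 0.12829369]
{'time': 4.55, 'q': [19.63, 2.71, 14.14, 101.49, 0.0, 26.94], 'ee_pos': [0.4905, 0.1749, 0.2796], 'tcp_rot': [-179.97, -0.05, 172.68], 'wrist_force': [-0.07, -0.1, 0.52], 'torque': [0.01, -0.01, 0.02], 'grasp_force': 0.0, 'opening': 0.0002}
```

```bash
python3 - <<'E'
from h import *
f,cx,cy,R,t,_=cal("scene")
d=np.load("pics/s3.npy")
for z in np.arange(.25,.33,.005):
    c=R@np.array([.4905,.175,z])+t; u,v=c[0]/c[2]*f+cx,c[1]/c[2]*f+cy
    print(round(z,3),round(u,1),round(v,1),"expd",c[2].round(3),"row depths",d[int(round(v)),int(round(u))-6:int(round(u))+7:2].round(3))
E
```

```text
0.25 317.6 160.0 expd 0.689 row depths [1.027 1.031 0.884 0.871 0.863 0.863 0.863]
0.255 317.9 158.1 expd 0.685 row depths [1.031 1.034 0.88  0.867 0.866 0.867 0.868]
0.26 318.3 156.2 expd 0.681 row depths [1.039 0.893 0.877 0.871 0.869 0.869 0.871]
0.265 318.7 154.2 expd 0.677 row depths [0.902 0.885 0.875 0.874 0.873 0.    0.874]
0.27 319.1 152.3 expd 0.673 row depths [0.897 0.882 0.879 0.879 0.879 0.878 1.045]
0.275 319.5 150.3 expd 0.669 row depths [0.894 0.88  0.88  0.882 0.88  0.881 1.049]
0.28 319.9 148.3 expd 0.665 row depths [0.889 0.887 0.649 0.649 0.646 0.645 1.055]
0.285 320.3 146.3 expd 0.661 row depths [0.891 0.891 0.644 0.646 0.642 0.645 1.061]
0.29 320.7 144.2 expd 0.657 row depths [0.645 0.644 0.641 0.64  0.64  0.639 0.646]
0.295 321.1 142.2 expd 0.653 row depths [0.644 0.642 0.635 0.636 0.637 0.634 0.642]
0.3 321.6 140.1 expd 0.649 row depths [0.638 0.635 0.636 0.631 0.632 0.632 0.637]
0.305 322.0 137.9 expd 0.645 row depths [0.636 0.636 0.628 0.63  0.63  0.628 0.634]
0.31 322.4 135.8 expd 0.641 row depths [0.632 0.632 0.628 0.626 0.626 0.624 0.63 ]
0.315 322.8 133.6 expd 0.637 row depths [0.63  0.626 0.621 0.622 0.622 0.622 0.626]
0.32 323.3 131.4 expd 0.633 row depths [0.619 0.616 0.615 0.624 0.621 0.614 0.613]
0.325 323.7 129.2 expd 0.629 row depths [0.611 0.612 0.613 0.628 0.612 0.611 0.612]
0.33 324.2 126.9 expd 0.625 row depths [0.607 0.608 0.608 0.63  0.614 0.608 0.608]
```

The scene depth shows the fingertips about 9 mm above the reported TCP, where they should be 19 mm below it. The reported z therefore has an offset of about 28 mm, and the pads only pinched the bar's top edge. The key is still upright in its bore at about (0.490, 0.174). I'll regrasp at reported z = 0.0895.

```bash
python3 -c "
from h import *
rel([.490,.1742,.0895],172.3)"
```

```text
shift [  0.2  -0.7 190.1] turn [-0.03 -0.05  0.38]
```

Emit:
play_rows([
  [[0,-0.7,5],[0,0,0.4],0],
  [[0,-0.7,15],[0,0,0.4],0],
  [[0,-0.7,35],[0,0,0.4],0],
  [[0,-0.7,60],[0,0,0.4],0],
  [[0,-0.7,85],[0,0,0.4],0],
  [[0,-0.7,110],[0,0,0.4],0],
  [[0,-0.7,130],[0,0,0.4],0],
  [[0,-0.7,145],[0,0,0.4],0],
  [[0,-0.7,157],[0,0,0.4],0],
  [[0,-0.7,168],[0,0,0.4],0],
  [[0,-0.7,177],[0,0,0.4],0],
  [[0,-0.7,184],[0,0,0.4],0],
  [[0,-0.7,188],[0,0,0.4],0],
  [[0,-0.7,190],[0,0,0.4],0],
  [[0,-0.7,190],[0,0,0.4],0],
])

```text
time: 6.05
ee_pos: [0.4906, 0.1743, 0.0904]
tcp_rot: [180.0, 0.0, 172.3]
wrist_force: [-0.6, 0.1, 0.3]
opening: 0.0854
grasp_force: 0.0
```

Emit:
play_rows([
  [[0,0,0],[0,0,0],0.3],
  [[0,0,0],[0,0,0],0.5],
  [[0,0,0],[0,0,0],0.65],
  [[0,0,0],[0,0,0],0.8],
  [[0,0,0],[0,0,0],1],
  [[0,0,0],[0,0,0],1],
  [[0,0,0],[0,0,0],1],
  [[0,0,0],[0,0,0],1],
])

```text
time: 6.85
ee_pos: [0.4907, 0.1743, 0.0906]
tcp_rot: [180.0, 0.0, 172.3]
wrist_force: [0.5, -1.4, 4.0]
opening: 0.0208
grasp_force: 79.0
```

```bash
python3 -c "
from h import *
st()"
```

```text
{'time': 6.85, 'q': [19.56, 0.4, -9.23, 80.34, -0.01, 27.27], 'ee_pos': [0.4907, 0.1743, 0.0906], 'tcp_rot': [179.99, 0.03, 172.28], 'wrist_force': [0.47, -1.39, 4.02], 'torque': [-0.2, -0.02, 0.01], 'grasp_force': 79.0, 'opening': 0.0208}
```

Emit:
play_rows([
  [[0,0,-3],[0,0,0],1],
  [[0,0,-9],[0,0,0],1],
  [[0,0,-18],[0,0,0],1],
  [[0,0,-32],[0,0,0],1],
  [[0,0,-50],[0,0,0],1],
  [[0,0,-70],[0,0,0],1],
  [[0,0,-92],[0,0,0],1],
  [[0,0,-114],[0,0,0],1],
  [[0,0,-134],[0,0,0],1],
  [[0,0,-150],[0,0,0],1],
  [[0,0,-160],[0,0,0],1],
  [[0,0,-162],[0,0,0],1],
])

```text
time: 8.05
ee_pos: [0.4908, 0.1744, 0.254]
tcp_rot: [179.9, 0.1, 172.3]
wrist_force: [0.8, -1.0, -3.2]
opening: 0.0207
grasp_force: 78.3
```

```bash
python3 -c "
from h import *
st(); rel([.5184,-.1642,.252],172.3)"
```

```text
{'time': 8.05, 'q': [19.56, 1.67, 10.16, 98.38, 0.0, 27.28], 'ee_pos': [0.4908, 0.1744, 0.254], 'tcp_rot': [179.94, 0.1, 172.28], 'wrist_force': [0.83, -1.04, -3.2], 'torque': [-0.02, -0.02, -0.02], 'grasp_force': 78.31, 'opening': 0.0207}
shift [ -72.8 -331.9    1.8] turn [ 0.06  0.1  -0.02]
```

The key is held and its weight shows at the wrist, so I'll carry it over the clamp.

Emit:
play_rows([
  [[-2,-8,0],[0,0,0],1],
  [[-6,-26,0],[0,0,0],1],
  [[-12,-54,0],[0,0,0],1],
  [[-19,-86,0],[0,0,0],1],
  [[-26,-118,0],[0,0,0],1],
  [[-33,-150,0],[0,0,0],1],
  [[-40,-182,0],[0,0,0],1],
  [[-47,-214,0],[0,0,0],1],
  [[-54,-246,0],[0,0,0],1],
  [[-61,-278,0],[0,0,0],1],
  [[-67,-304,0],[0,0,0],1],
  [[-71,-322,0],[0,0,0],1],
  [[-73,-331,0],[0,0,0],1],
  [[-73,-332,0],[0,0,0],1],
  [[-73,-332,0],[0,0,0],1],
])

```text
time: 9.55
ee_pos: [0.518, -0.1642, 0.2519]
tcp_rot: [180.0, -0.0, 172.3]
wrist_force: [-0.1, 0.1, -3.0]
opening: 0.0209
grasp_force: 78.5
```

```bash
python3 - <<'E'
from h import *
st(); rel([.5184,-.1642,.1835],172.3)
p,d=camera("scene"); np.save("pics/s4.npy",d); a=p[60:260,90:250,::-1]
p2,d2=camera("top"); np.save("pics/t4.npy",d2); b=p2[120:240,290:410,::-1]
cv2.imwrite("pics/s4.png",np.hstack([cv2.resize(a,(400,500),interpolation=cv2.INTER_CUBIC),cv2.resize(b,(400,400),interpolation=cv2.INTER_CUBIC)[:500] if 0 else cv2.copyMakeBorder(cv2.resize(b,(400,400),interpolation=cv2.INTER_CUBIC),0,100,0,0,cv2.BORDER_CONSTANT)]))
E
```

```text
{'time': 9.55, 'q': [-17.6, 4.89, 13.31, 98.46, 0.01, -9.87], 'ee_pos': [0.518, -0.1642, 0.2519], 'tcp_rot': [179.98, -0.04, 172.28], 'wrist_force': [-0.11, 0.07, -3.02], 'torque': [0.01, -0.01, -0.01], 'grasp_force': 78.53, 'opening': 0.0209}
shift [-0.4  0.1 68.4] turn [ 0.02 -0.04 -0.02]
```

View pics/s4.png

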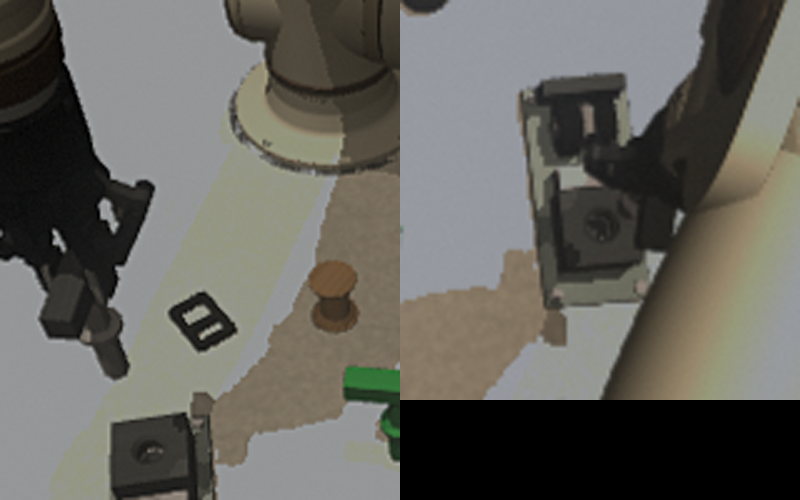

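```bash
python3 - <<'E'
from h import *
f,cx,cy,R,t,_=cal("scene")
v,u=np.mgrid[0:384,0:512]
W=lambda d:(np.stack([(u-cx)/f*d,(v-cy)/f*d,d],-1)-t)@R
d=np.load("pics/s4.npy"); w=W(d); x,y,z=w[...,0],w[...,1],w[...,2]
near=(d>0)&(abs(x-.518)<.06)&(abs(y+.164)<.06)
cam=-R.T@t; print("cam",cam.round(3))
for a,b in((.166,.172),(.172,.18),(.18,.188),(.188,.196),(.196,.204),(.204,.212),(.212,.22),(.22,.226),(.226,.234)):
    m=near&(z>a)&(z<b)&(u>120)&(u<150); P=w[m]
    if len(P)<3: print(a,len(P)); continue
    h=P[:,:2]; dr=h.mean(0)-cam[:2]; dr/=np.linalg.norm(dr); n=np.array([-dr[1],dr[0]])
    s=h@n; r=h@dr; print(a,len(P),"lat",s.min().round(4),s.max().round(4),"front",r.min().round(4),"centre",(n*(s.min()+s.max())/2+dr*(np.percentile(r,5)+.009)).round(4))
d0=np.load("pics/scene_d.npy"); 
for dd in(d0,d):
    w=W(dd); m=(dd>0)&(abs(w[...,2]-.060)<.004)&(abs(w[...,0]-.518)<.037)&(abs(w[...,1]+.164)<.045)
    print(m.sum(),cv2.minAreaRect((w[m][:,:2]*1000).astype(np.float32)),np.median(w[m],0))
# lowest key z
w=W(d); m=near&(w[...,2]>.12)&(w[...,2]<.2)&(u>120)&(u<150); print("lowest",np.sort(w[m][:,2])[:8].round(4))
E
```

```text
cam [0.95  0.025 0.758]
0.166 3 lat 0.3466 0.3551 front -0.4189 centre [ 0.5142 -0.162 ]
0.172 28 lat 0.3539 0.3716 front -0.4159 centre [ 0.5189 -0.1662]
0.18 30 lat 0.352 0.3713 front -0.4167 centre [ 0.5185 -0.1658]
0.188 30 lat 0.3514 0.3698 front -0.417 centre [ 0.5184 -0.1657]
0.196 30 lat 0.3527 0.3719 front -0.4165 centre [ 0.5188 -0.1656]
0.204 25 lat 0.3522 0.3702 front -0.4168 centre [ 0.5186 -0.1654]
0.212 7 lat 0.3554 0.3663 front -0.417 centre [ 0.5189 -0.1657]
0.22 19 lat 0.3469 0.3742 front -0.4247 centre [ 0.5256 -0.1623]
0.226 127 lat 0.3427 0.3736 front -0.4265 centre [ 0.5242 -0.162 ]
732 ((520.8190307617188, -165.3968048095703), (66.33122253417969, 64.22056579589844), 6.587113857269287) [ 0.52224102 -0.16639336  0.05952747]
737 ((520.071044921875, -165.66790771484375), (65.75572204589844, 64.49028015136719), 6.841886043548584) [ 0.52164278 -0.16577698  0.05944037]
lowest [0.1703 0.1711 0.1717 0.172  0.1724 0.1725 0.1727 0.1728]
```

The key hangs vertical, within about 1 mm of the bore axis. I'll descend until the nose is in the bore.

Emit:
play_rows([
  [[-0.8,0,6],[0,0,0],1],
  [[-0.8,0,18],[0,0,0],1],
  [[-0.8,0,36],[0,0,0],1],
  [[-0.8,0,56],[0,0,0],1],
  [[-0.8,0,74],[0,0,0],1],
  [[-0.8,0,88],[0,0,0],1],
  [[-0.8,0,97],[0,0,0],1],
  [[-0.8,0,102],[0,0,0],1],
  [[-0.8,0,106],[0,0,0],1],
  [[-0.8,0,110],[0,0,0],1],
  [[-0.8,0,114],[0,0,0],1],
  [[-0.8,0,118],[0,0,0],1],
  [[-0.8,0,121],[0,0,0],1],
  [[-0.8,0,124],[0,0,0],1],
  [[-0.8,0,124],[0,0,0],1],
])

```text
time: 11.15
ee_pos: [0.5189, -0.1646, 0.1278]
tcp_rot: [180.0, -0.0, 172.3]
wrist_force: [-0.9, 0.1, -3.6]
opening: 0.0208
grasp_force: 78.5
```

Emit:
play_rows([
  [[0,0,1],[0,0,0],1],
  [[0,0,2],[0,0,0],1],
  [[0,0,3],[0,0,0],1],
  [[0,0,4],[0,0,0],1],
  [[0,0,5],[0,0,0],1],
  [[0,0,6],[0,0,0],1],
  [[0,0,7],[0,0,0],1],
  [[0,0,7],[0,0,0],1],
])

```text
time: 11.95
ee_pos: [0.5191, -0.1646, 0.1214]
tcp_rot: [-180.0, 0.0, 172.3]
wrist_force: [-0.3, -0.6, -0.2]
opening: 0.0208
grasp_force: 78.7
```

```bash
python3 -c "
from h import *
st()"
```

```text
{'time': 11.95, 'q': [-17.6, 3.39, -2.77, 83.84, -0.0, -9.88], 'ee_pos': [0.5191, -0.1646, 0.1214], 'tcp_rot': [-180.0, 0.01, 172.29], 'wrist_force': [-0.32, -0.56, -0.16], 'torque': [0.01, 0.07, 0.0], 'grasp_force': 78.74, 'opening': 0.0208}
```

Emit:
play_rows([
  [[0,0,0.5],[0,0,0],1],
  [[0,0,1],[0,0,0],1],
  [[0,0,1],[0,0,0],1],
])

```text
time: 12.25
ee_pos: [0.5192, -0.1645, 0.1202]
tcp_rot: [180.0, 0.0, 172.3]
wrist_force: [1.6, 1.1, -3.1]
opening: 0.0207
grasp_force: 78.7
```

Emit:
play_rows([
  [[0,0,0.5],[0,0,0],1],
  [[0,0,1],[0,0,0],1],
  [[0,0,1.5],[0,0,0],1],
  [[0,0,2],[0,0,0],1],
  [[0,0,2],[0,0,0],1],
])

```text
time: 12.75
ee_pos: [0.5191, -0.1645, 0.1182]
tcp_rot: [180.0, 0.0, 172.3]
wrist_force: [2.6, 2.4, -2.4]
opening: 0.0208
grasp_force: 78.7
```

Emit:
play_rows([
  [[0,0,0.5],[0,0,0],1],
  [[0,0,1],[0,0,0],1],
  [[0,0,1.5],[0,0,0],1],
  [[0,0,2],[0,0,0],1],
  [[0,0,2],[0,0,0],1],
])

```text
time: 13.25
ee_pos: [0.5191, -0.1646, 0.1162]
tcp_rot: [180.0, 0.0, 172.3]
wrist_force: [2.9, 1.7, -1.9]
opening: 0.0209
grasp_force: 78.8
```

```bash
python3 -c "
from h import *
st()"
```

```text
{'time': 13.25, 'q': [-17.59, 3.42, -3.29, 83.28, 0.01, -9.88], 'ee_pos': [0.5191, -0.1646, 0.1162], 'tcp_rot': [179.99, 0.01, 172.29], 'wrist_force': [2.88, 1.66, -1.85], 'torque': [0.62, -0.66, 0.01], 'grasp_force': 78.75, 'opening': 0.0209}
```

Emit:
play_rows([
  [[-0.2,0.2,0.5],[0,0,0],1],
  [[-0.4,0.4,1],[0,0,0],1],
  [[-0.4,0.4,1.5],[0,0,0],1],
  [[-0.4,0.4,2],[0,0,0],1],
  [[-0.4,0.4,2],[0,0,0],1],
])

```text
time: 13.75
ee_pos: [0.5194, -0.1644, 0.1141]
tcp_rot: [-180.0, -0.0, 172.3]
wrist_force: [2.0, 0.1, -2.8]
opening: 0.0213
grasp_force: 78.6
```

```bash
python3 -c "
from h import *
st()"
```

```text
{'time': 13.75, 'q': [-17.55, 3.49, -3.46, 83.07, -0.01, -9.83], 'ee_pos': [0.5194, -0.1644, 0.1141], 'tcp_rot': [-179.99, -0.02, 172.28], 'wrist_force': [2.03, 0.06, -2.8], 'torque': [0.18, -0.38, -0.04], 'grasp_force': 78.59, 'opening': 0.0213}
```

Emit:
play_rows([
  [[-0.2,0,0.5],[0,0,0],1],
  [[-0.3,0,1],[0,0,0],1],
  [[-0.3,0,1.5],[0,0,0],1],
  [[-0.3,0,2],[0,0,0],1],
  [[-0.3,0,2.5],[0,0,0],1],
  [[-0.3,0,3],[0,0,0],1],
  [[-0.3,0,3],[0,0,0],1],
])

```text
time: 14.45
ee_pos: [0.5197, -0.1643, 0.1111]
tcp_rot: [-180.0, -0.0, 172.3]
wrist_force: [-0.4, 0.2, -3.8]
opening: 0.021
grasp_force: 78.6
```

```bash
python3 -c "
from h import *
st()"
```

```text
{'time': 14.45, 'q': [-17.55, 3.55, -3.73, 82.74, -0.0, -9.83], 'ee_pos': [0.5197, -0.1643, 0.1111], 'tcp_rot': [-180.0, -0.02, 172.28], 'wrist_force': [-0.38, 0.24, -3.8], 'torque': [0.07, 0.0, -0.01], 'grasp_force': 78.56, 'opening': 0.021}
```

Emit:
play_rows([
  [[0,0,0.5],[0,0,0],1],
  [[0,0,1],[0,0,0],1],
  [[0,0,1.5],[0,0,0],1],
  [[0,0,2],[0,0,0],1],
  [[0,0,2.5],[0,0,0],1],
  [[0,0,3],[0,0,0],1],
  [[0,0,3],[0,0,0],1],
])

```text
time: 15.15
ee_pos: [0.5197, -0.1643, 0.1082]
tcp_rot: [180.0, -0.0, 172.3]
wrist_force: [-0.0, -0.2, -2.4]
opening: 0.0207
grasp_force: 78.6
```

```bash
python3 -c "
from h import *
st()"
```

```text
{'time': 15.15, 'q': [-17.54, 3.57, -4.03, 82.41, -0.0, -9.83], 'ee_pos': [0.5197, -0.1643, 0.1082], 'tcp_rot': [180.0, -0.01, 172.28], 'wrist_force': [-0.02, -0.16, -2.38], 'torque': [0.0, 0.01, 0.01], 'grasp_force': 78.57, 'opening': 0.0207}
```

Emit:
play_rows([
  [[0,0,0.4],[0,0,0],1],
  [[0,0,0.8],[0,0,0],1],
  [[0,0,1.2],[0,0,0],1],
  [[0,0,1.5],[0,0,0],1],
  [[0,0,1.5],[0,0,0],1],
])

```text
time: 15.65
ee_pos: [0.52, -0.1644, 0.1075]
tcp_rot: [-180.0, 0.1, 172.3]
wrist_force: [-1.5, 1.1, 4.9]
opening: 0.0208
grasp_force: 79.6
```

Contact came at reported z = 0.1075, which is the predicted home height of 0.1076, so the hexagons were already aligned. Now I'll turn clockwise in stages and watch the torque.

Emit:
play_rows([
  [[0,0,-0.3],[0,0,1],1],
  [[0,0,-0.3],[0,0,3],1],
  [[0,0,-0.3],[0,0,5],1],
  [[0,0,-0.3],[0,0,7],1],
  [[0,0,-0.3],[0,0,9],1],
  [[0,0,-0.3],[0,0,11],1],
  [[0,0,-0.3],[0,0,12],1],
  [[0,0,-0.3],[0,0,12],1],
])

```text
time: 16.45
ee_pos: [0.5201, -0.1644, 0.1075]
tcp_rot: [180.0, 0.0, 160.2]
wrist_force: [-0.2, 0.4, 4.6]
opening: 0.0208
grasp_force: 79.7
```

```bash
python3 -c "
from h import *
st()"
```

```text
{'time': 16.45, 'q': [-17.54, 3.56, -4.11, 82.28, 0.01, 2.21], 'ee_pos': [0.5201, -0.1644, 0.1075], 'tcp_rot': [179.99, 0.05, 160.24], 'wrist_force': [-0.23, 0.4, 4.58], 'torque': [0.27, 0.22, 0.01], 'grasp_force': 79.67, 'opening': 0.0208}
```

Emit:
play_rows([
  [[0,0,0],[0,0,2],1],
  [[0,0,0],[0,0,4],1],
  [[0,0,0],[0,0,6],1],
  [[0,0,0],[0,0,8],1],
  [[0,0,0],[0,0,10],1],
])

```text
time: 16.95
ee_pos: [0.52, -0.1644, 0.1075]
tcp_rot: [180.0, 0.0, 150.2]
wrist_force: [-1.0, 0.5, 5.1]
opening: 0.0208
grasp_force: 79.8
```

```bash
python3 -c "
from h import *
st()"
```

```text
{'time': 16.95, 'q': [-17.54, 3.56, -4.11, 82.29, 0.0, 12.26], 'ee_pos': [0.52, -0.1644, 0.1075], 'tcp_rot': [179.99, 0.04, 150.2], 'wrist_force': [-1.01, 0.51, 5.09], 'torque': [0.17, 0.32, 0.14], 'grasp_force': 79.76, 'opening': 0.0208}
```

Emit:
play_rows([
  [[0,0,0],[0,0,2],1],
  [[0,0,0],[0,0,4],1],
  [[0,0,0],[0,0,6],1],
  [[0,0,0],[0,0,8],1],
  [[0,0,0],[0,0,10],1],
  [[0,0,0],[0,0,12],1],
  [[0,0,0],[0,0,14],1],
  [[0,0,0],[0,0,16],1],
  [[0,0,0],[0,0,18],1],
])

```text
time: 17.85
ee_pos: [0.52, -0.1644, 0.1076]
tcp_rot: [180.0, 0.0, 132.2]
wrist_force: [-0.6, 0.5, 5.8]
opening: 0.021
grasp_force: 79.8
```

```bash
python3 - <<'E'
from h import *
st()
f,cx,cy,R,t,_=cal("scene")
v,u=np.mgrid[0:384,0:512]
d1,_x=camera("scene")[::-1]; d0=np.load("pics/scene_d.npy")
# jaw: near edge profile along clamp x axis at clamp angle 6.5deg
a=np.radians(6.5); ex=np.array([np.cos(a),np.sin(a)])
for dd in(d0,d1):
    w=(np.stack([(u-cx)/f*dd,(v-cy)/f*dd,dd],-1)-t)@R
    q=w[...,:2]-[.519,-.165]; s=q@ex; l=q@np.array([-ex[1],ex[0]])
    m=(dd>0)&(abs(l)<.02)&(s>.03)&(s<.13)
    H=[np.round(np.median(w[m&(s>=k)&(s<k+.004)][:,2]),3) for k in np.arange(.03,.12,.004)]
    print(H)
E
```

```text
{'time': 17.85, 'q': [-17.54, 3.56, -4.11, 82.29, -0.0, 30.26], 'ee_pos': [0.52, -0.1644, 0.1076], 'tcp_rot': [179.98, 0.04, 132.2], 'wrist_force': [-0.65, 0.46, 5.78], 'torque': [0.09, 0.28, 0.07], 'grasp_force': 79.78, 'opening': 0.021}
[np.float64(0.051), np.float64(0.043), np.float64(0.043), np.float64(0.043), np.float64(0.043), np.float64(0.043), np.float64(0.035), np.float64(nan), np.float64(nan), np.float64(0.05), np.float64(0.052), np.float64(0.057), np.float64(0.058), np.float64(0.059), np.float64(0.06), np.float64(0.06), np.float64(0.059), np.float64(0.057), np.float64(0.054), np.float64(0.05), np.float64(0.048), np.float64(0.056), np.float64(0.057)]
[np.float64(0.241), np.float64(0.347), np.float64(0.349), np.float64(0.485), np.float64(0.485), np.float64(0.472), np.float64(0.427), np.float64(0.411), np.float64(0.549), np.float64(0.546), np.float64(0.053), np.float64(0.057), np.float64(0.058), np.float64(0.059), np.float64(0.06), np.float64(0.059), np.float64(0.059), np.float64(0.057), np.float64(0.054), np.float64(0.05), np.float64(0.049), np.float64(0.056), np.float64(0.056)]
  return _methods._mean(a, axis=axis, dtype=dtype,
  ret = ret.dtype.type(ret / rcount)
```

Emit:
play_rows([
  [[0,0,0],[0,0,1.5],1],
  [[0,0,0],[0,0,3],1],
  [[0,0,0],[0,0,4.5],1],
  [[0,0,0],[0,0,6],1],
])

```text
time: 18.3
ee_pos: [0.52, -0.1644, 0.1075]
tcp_rot: [180.0, 0.0, 126.2]
wrist_force: [-1.1, 0.1, 5.9]
opening: 0.0209
grasp_force: 79.8
```

```bash
python3 -c "
from h import *
st()"
```

```text
{'time': 18.3, 'q': [-17.54, 3.56, -4.11, 82.29, -0.0, 36.23], 'ee_pos': [0.52, -0.1644, 0.1075], 'tcp_rot': [179.98, 0.04, 126.22], 'wrist_force': [-1.07, 0.15, 5.95], 'torque': [0.13, 0.33, 0.08], 'grasp_force': 79.78, 'opening': 0.0209}
```

Emit:
play_rows([
  [[0,0,0],[0,0,1],1],
  [[0,0,0],[0,0,2],1],
  [[0,0,0],[0,0,3],1],
])

```text
time: 18.6
ee_pos: [0.52, -0.1644, 0.1075]
tcp_rot: [180.0, 0.0, 123.2]
wrist_force: [-0.6, 0.6, 4.9]
opening: 0.0204
grasp_force: 79.8
```

```bash
python3 -c "
from h import *
st()"
```

```text
{'time': 18.6, 'q': [-17.54, 3.55, -4.11, 82.29, -0.01, 39.21], 'ee_pos': [0.52, -0.1644, 0.1075], 'tcp_rot': [179.98, 0.04, 123.24], 'wrist_force': [-0.62, 0.59, 4.94], 'torque': [0.13, 0.32, 0.1], 'grasp_force': 79.78, 'opening': 0.0204}
```

Turned 49° so far with 0.1 N m, which is cam friction only. I'll continue in small steps.

Emit:
play_rows([
  [[0,0,0],[0,0,1],1],
  [[0,0,0],[0,0,2],1],
  [[0,0,0],[0,0,3],1],
])

```text
time: 18.9
ee_pos: [0.52, -0.1644, 0.1075]
tcp_rot: [180.0, 0.0, 120.2]
wrist_force: [-1.2, 0.7, 6.4]
opening: 0.021
grasp_force: 79.8
```

```bash
python3 -c "
from h import *
st()"
```

```text
{'time': 18.9, 'q': [-17.54, 3.56, -4.11, 82.29, -0.01, 42.21], 'ee_pos': [0.52, -0.1644, 0.1075], 'tcp_rot': [179.98, 0.04, 120.24], 'wrist_force': [-1.19, 0.73, 6.36], 'torque': [0.16, 0.27, 0.15], 'grasp_force': 79.78, 'opening': 0.021}
```

Emit:
play_rows([
  [[0,0,0],[0,0,1],1],
  [[0,0,0],[0,0,2],1],
  [[0,0,0],[0,0,2],1],
])

```text
time: 19.2
ee_pos: [0.52, -0.1644, 0.1075]
tcp_rot: [180.0, 0.0, 118.2]
wrist_force: [-1.0, -0.6, 6.5]
opening: 0.0209
grasp_force: 79.8
```

```bash
python3 -c "
from h import *
st()"
```

```text
{'time': 19.2, 'q': [-17.54, 3.56, -4.11, 82.29, -0.01, 44.21], 'ee_pos': [0.52, -0.1644, 0.1075], 'tcp_rot': [179.98, 0.04, 118.25], 'wrist_force': [-1.05, -0.63, 6.5], 'torque': [0.13, 0.31, 0.07], 'grasp_force': 79.78, 'opening': 0.0209}
```

Emit:
play_rows([
  [[0,0,0],[0,0,1],1],
  [[0,0,0],[0,0,2],1],
  [[0,0,0],[0,0,2],1],
])

```text
time: 19.5
ee_pos: [0.52, -0.1644, 0.1075]
tcp_rot: [180.0, 0.0, 116.2]
wrist_force: [-0.9, 0.8, 5.9]
opening: 0.0211
grasp_force: 79.8
```

```bash
python3 -c "
from h import *
st()"
```

```text
{'time': 19.5, 'q': [-17.54, 3.56, -4.11, 82.29, -0.01, 46.21], 'ee_pos': [0.52, -0.1644, 0.1075], 'tcp_rot': [179.97, 0.03, 116.25], 'wrist_force': [-0.91, 0.83, 5.87], 'torque': [0.12, 0.35, 0.06], 'grasp_force': 79.78, 'opening': 0.0211}
```

Emit:
play_rows([
  [[0,0,0],[0,0,1],1],
  [[0,0,0],[0,0,2],1],
  [[0,0,0],[0,0,2],1],
])

```text
time: 19.8
ee_pos: [0.52, -0.1644, 0.1076]
tcp_rot: [180.0, 0.0, 114.2]
wrist_force: [-1.3, 0.2, 5.4]
opening: 0.021
grasp_force: 79.8
```

```bash
python3 -c "
from h import *
st()"
```

```text
{'time': 19.8, 'q': [-17.54, 3.55, -4.11, 82.29, -0.01, 48.21], 'ee_pos': [0.52, -0.1644, 0.1076], 'tcp_rot': [179.97, 0.04, 114.25], 'wrist_force': [-1.32, 0.18, 5.41], 'torque': [0.08, 0.3, 0.03], 'grasp_force': 79.78, 'opening': 0.021}
```

```bash
python3 - <<'E'
from h import *
p,d=camera("scene"); np.save("pics/s5.npy",d); a=p[150:320,90:210,::-1]
p2,d2=camera("top"); np.save("pics/t5.npy",d2); b=p2[120:220,300:400,::-1]
cv2.imwrite("pics/s5.png",np.hstack([cv2.resize(a,(400,567),interpolation=cv2.INTER_CUBIC),cv2.copyMakeBorder(cv2.resize(b,(400,400),interpolation=cv2.INTER_CUBIC),0,167,0,0,cv2.BORDER_CONSTANT)]))
f,cx,cy,R,t,_=cal("scene")
for z in(.024,.06,.079,.085,.093,.124,.135,.146):
    c=R@np.array([.519,-.165,z])+t; print(z,(c[0]/c[2]*f+cx-90).round(1)*3.333,(c[1]/c[2]*f+cy-150).round(1)*3.333)
E
```

```text
0.024 209.6457 323.6343
0.06 197.9802 295.63710000000003
0.079 191.3142 279.97200000000004
0.085 189.3144 274.6392
0.093 186.31470000000002 267.9732
0.124 174.98250000000002 240.3093
0.135 170.64960000000002 229.977
0.146 166.3167 219.64470000000003
```

View pics/s5.png

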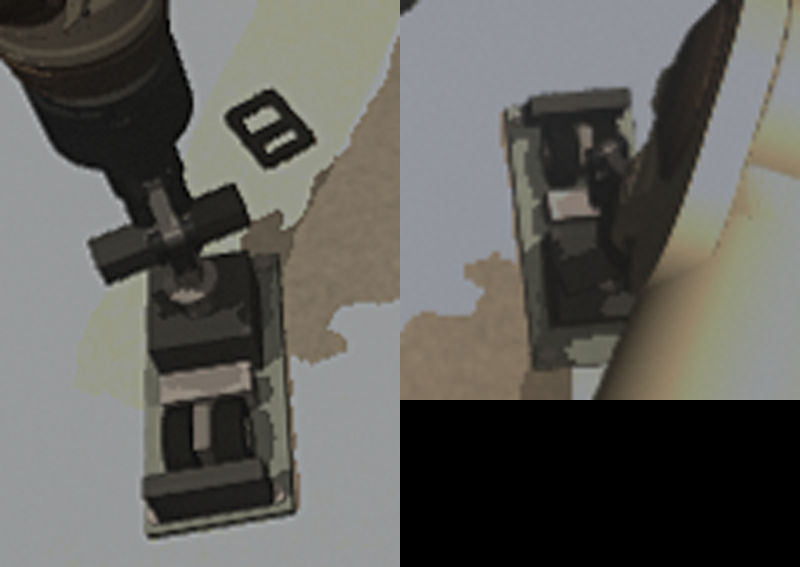

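```bash
python3 - <<'E'
from h import *
v,u=np.mgrid[0:384,0:512]
a=np.radians(6.5); ex=np.array([np.cos(a),np.sin(a)])
for n,fs in(("scene",("scene_d","s4","s5")),("top",("top_d","t5"))):
  f,cx,cy,R,t,_=cal(n)
  for nm in fs:
    dd=np.load(f"pics/{nm}.npy")
    w=(np.stack([(u-cx)/f*dd,(v-cy)/f*dd,dd],-1)-t)@R
    q=w[...,:2]-[.519,-.165]; s=q@ex; l=q@np.array([-ex[1],ex[0]])
    m=(dd>0)&(abs(l)<.02)&(s>.03)&(s<.075)&(abs(w[...,2]-.043)<.003)
    print(nm,m.sum(),np.percentile(s[m],[0,5,50,95,100]).round(4))
    if nm=="s5":
      m=(dd>0)&(w[...,2]>.142)&(w[...,2]<.149)&(abs(s)<.06)&(abs(l)<.06); print(m.sum(),cv2.minAreaRect((w[m][:,:2]*1000).astype(np.float32)))
      P=w[m][:,:2]; P=P-P.mean(0); V=np.linalg.eigh(P.T@P)[1]; print("bar dir",np.degrees(np.arctan2(V[1,1],V[0,1])))
st()
E
```

```text
scene_d 200 [0.0315 0.0329 0.0451 0.0554 0.0563]
s4 204 [0.031  0.0326 0.0447 0.0555 0.057 ]
s5 207 [0.0314 0.0326 0.0508 0.0614 0.063 ]
312 ((520.8890380859375, -165.63577270507812), (24.188711166381836, 89.98790740966797), 24.37062644958496)
bar dir 114.5372561503678
top_d 92 [0.0347 0.036  0.0461 0.0661 0.0732]
t5 46 [0.0404 0.0411 0.05   0.0662 0.0738]
{'time': 19.9, 'q': [-17.55, 3.56, -4.11, 82.29, -0.01, 48.18], 'ee_pos': [0.52, -0.1645, 0.1076], 'tcp_rot': [179.97, 0.04, 114.28], 'wrist_force': [-1.04, 0.21, 5.66], 'torque': [0.15, 0.3, 0.05], 'grasp_force': 79.78, 'opening': 0.021}
```

The collar sits at home height, at (190,280) in the crop, and the jaw has advanced about 6 mm. The cam is near its stop, so I'll feel for it in small steps.

Emit:
play_rows([
  [[0,0,0],[0,0,0.7],1],
  [[0,0,0],[0,0,1.5],1],
  [[0,0,0],[0,0,1.5],1],
])

```text
time: 20.2
ee_pos: [0.52, -0.1645, 0.1075]
tcp_rot: [180.0, 0.0, 112.8]
wrist_force: [-1.0, -0.3, 6.3]
opening: 0.0209
grasp_force: 79.8
```

```bash
python3 -c "
from h import *
st()"
```

```text
{'time': 20.2, 'q': [-17.55, 3.56, -4.11, 82.29, -0.01, 49.7], 'ee_pos': [0.52, -0.1645, 0.1075], 'tcp_rot': [179.97, 0.03, 112.75], 'wrist_force': [-1.03, -0.26, 6.28], 'torque': [0.12, 0.38, 0.04], 'grasp_force': 79.78, 'opening': 0.0209}
```

Emit:
play_rows([
  [[0,0,0],[0,0,0.7],1],
  [[0,0,0],[0,0,1.5],1],
  [[0,0,0],[0,0,1.5],1],
])

```text
time: 20.5
ee_pos: [0.52, -0.1644, 0.1075]
tcp_rot: [180.0, 0.0, 111.3]
wrist_force: [-0.8, 0.8, 5.7]
opening: 0.0207
grasp_force: 79.8
```

```bash
python3 -c "
from h import *
st()"
```

```text
{'time': 20.5, 'q': [-17.54, 3.56, -4.11, 82.29, -0.01, 51.2], 'ee_pos': [0.52, -0.1644, 0.1075], 'tcp_rot': [179.97, 0.03, 111.26], 'wrist_force': [-0.83, 0.82, 5.67], 'torque': [0.1, 0.27, 0.2], 'grasp_force': 79.79, 'opening': 0.0207}
```

Emit:
play_rows([
  [[0,0,0],[0,0,0.7],1],
  [[0,0,0],[0,0,1.2],1],
  [[0,0,0],[0,0,1.2],1],
])

```text
time: 20.8
ee_pos: [0.52, -0.1644, 0.1075]
tcp_rot: [180.0, 0.0, 110.1]
wrist_force: [-1.4, 0.7, 5.2]
opening: 0.0205
grasp_force: 79.8
```

```bash
python3 -c "
from h import *
st()"
```

```text
{'time': 20.8, 'q': [-17.54, 3.55, -4.11, 82.29, -0.01, 52.38], 'ee_pos': [0.52, -0.1644, 0.1075], 'tcp_rot': [179.97, 0.03, 110.08], 'wrist_force': [-1.38, 0.73, 5.15], 'torque': [0.12, 0.33, 0.27], 'grasp_force': 79.79, 'opening': 0.0205}
```

Emit:
play_rows([
  [[0,0,0],[0,0,0.5],1],
  [[0,0,0],[0,0,1],1],
  [[0,0,0],[0,0,1],1],
])

```text
time: 21.1
ee_pos: [0.52, -0.1644, 0.1075]
tcp_rot: [180.0, 0.0, 109.1]
wrist_force: [-1.3, 1.7, 6.2]
opening: 0.0208
grasp_force: 79.8
```

```bash
python3 -c "
from h import *
st()"
```

```text
{'time': 21.1, 'q': [-17.54, 3.56, -4.11, 82.29, -0.01, 53.37], 'ee_pos': [0.52, -0.1644, 0.1075], 'tcp_rot': [179.98, 0.03, 109.09], 'wrist_force': [-1.3, 1.73, 6.18], 'torque': [0.06, 0.35, 0.36], 'grasp_force': 79.8, 'opening': 0.0208}
```

The torque climbs steadily to 0.36 N m, so the cam is at its stop. Now I'll release and retreat upwards.

Emit:
play_rows([
  [[0,0,0],[0,0,0],0.7],
  [[0,0,0],[0,0,0],0.5],
  [[0,0,0],[0,0,0],0.2],
  [[0,0,0],[0,0,0],0],
  [[0,0,0],[0,0,0],0],
  [[0,0,0],[0,0,0],0],
  [[0,0,-4],[0,0,0],0],
  [[0,0,-12],[0,0,0],0],
  [[0,0,-26],[0,0,0],0],
  [[0,0,-46],[0,0,0],0],
  [[0,0,-70],[0,0,0],0],
  [[0,0,-94],[0,0,0],0],
  [[0,0,-114],[0,0,0],0],
  [[0,0,-126],[0,0,0],0],
  [[0,0,-130],[0,0,0],0],
  [[0,0,-130],[0,0,0],0],
])

```text
time: 22.7
ee_pos: [0.52, -0.1644, 0.2374]
tcp_rot: [180.0, 0.0, 109.1]
wrist_force: [0.2, -0.0, 0.1]
opening: 0.0856
grasp_force: 0.0
```

```bash
python3 - <<'E'
from h import *
st()
p,d=camera("scene"); a=p[80:320,90:420,::-1]
cv2.imwrite("pics/s6.png",cv2.resize(a,(800,582),interpolation=cv2.INTER_CUBIC))
v,u=np.mgrid[0:384,0:512]; f,cx,cy,R,t,_=cal("scene")
w=(np.stack([(u-cx)/f*d,(v-cy)/f*d,d],-1)-t)@R
a=np.radians(6.5); ex=np.array([np.cos(a),np.sin(a)]); q=w[...,:2]-[.519,-.165]; s=q@ex; l=q@np.array([-ex[1],ex[0]])
m=(d>0)&(abs(l)<.02)&(s>.03)&(s<.075)&(abs(w[...,2]-.043)<.003); print("jaw",np.percentile(s[m],[50,95]).round(4))
m=(d>0)&(w[...,2]>.14)&(w[...,2]<.152)&(abs(s)<.06)&(abs(l)<.06); print(m.sum(),np.median(w[m],0),cv2.minAreaRect((w[m][:,:2]*1000).astype(np.float32)))
E
```

```text
{'time': 22.7, 'q': [-17.55, 4.66, 11.43, 96.74, -0.0, 53.37], 'ee_pos': [0.52, -0.1644, 0.2374], 'tcp_rot': [179.97, 0.02, 109.08], 'wrist_force': [0.17, -0.01, 0.06], 'torque': [0.03, -0.02, -0.05], 'grasp_force': 0.0, 'opening': 0.0856}
jaw [0.0513 0.0618]
494 [ 0.5226488  -0.16584089  0.14537726] ((520.9520874023438, -165.50369262695312), (23.835838317871094, 89.56558990478516), 20.203123092651367)
```

View pics/s6.png

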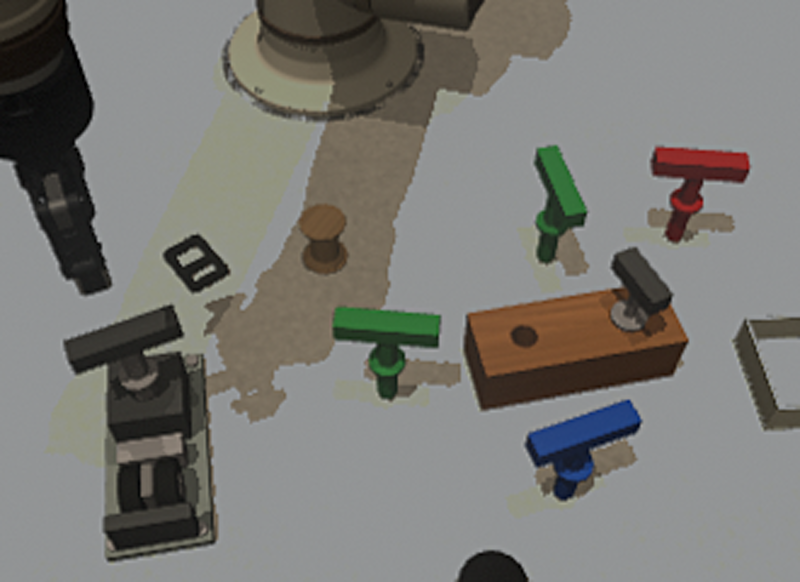

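The key stands upright in the clamp, its bar at (123,340) with the top at 0.145 m, which is home height. The jaw has moved 6 mm up to the wheel, the small key is still in its rack at (640,280), and the gripper is clear.

```bash
python3 -c "
from h import *
print(workorder.job_done())"
```

```text
the job is handed in; nothing more can be done
None
```

The job is handed in: the larger key stands fully home in the clamp's socket, turned clockwise to about 0.36 N m with the jaw about 6 mm forward against the wheel, the gripper is clear, and the smaller key is still in its rack (the first grasp slipped off the bar and was redone).

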